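Tip the dental model into the sunken pot

ROBOT

A 6-joint arm with a two-finger parallel gripper is mounted at the origin on the work surface. World frame = base frame: x ahead of the robot, y to its left, z up, the work surface at z = 0. Lengths are in mm, angles in rad, forces in N, time in s.
With the tool pointing down it reaches from about 350 to 775 mm from the base axis. Payload 7.3 kg.
Tool frame: the origin (TCP) lies at the very end of the fingers, on their centre line; the grasp point (between the pads) lies 19 mm behind it; z points along the fingers, y is the line along which they close (so a half turn about z gives the same grasp; the last joint's range is limited). The gripper opens to 92 mm and grips with 3 to 60 N. Pads are 19 mm wide; open, the fingers measure 130 mm over their backs; the gripper's body (75 mm by 190 mm) begins 47 mm behind the grasp point.
Start: joints at [0.96, 0.342, 1.524, -0, 1.275, -0.146], TCP at [235.317, 469.33, 226.741] pointing down, gripper open.
Joint ranges: [-2.53, 2.53], [-0.77, 2.02], [0.04, 2.7], [-1, 4.14], [0.28, 2.66], [-3.11, 3.11]. Speed limits (rad/s): [2.57, 2.57, 3.14, 3.14, 3.14, 3.14].

INTERFACE

Orientations are given as [roll, pitch, yaw] about the fixed x, y, z axes, in that order (R = Rz(yaw) Ry(pitch) Rx(roll)).
In Python, from plant import get_obs, capture, close_job gives the robot as it stands. The module is installed in compiled form; this text tells all that it offers.
- The arm moves only by the shell command python3 -m handwheel 'ROWS'. ROWS is JSON, a list of rows, each a list of 3 entries, a list of its own where there are three numbers: the turn, a rotation vector about the tool's x, y, z in degrees, then the shift along the tool's x, y, z in m, then the opening, from 0 (shut) to 1 (fully open). A call has 1 to 12 rows; each row is the pose to reach, as a shift and turn from the pose commanded when the call began, along the tool's axes at that moment; what a row does not reach only later rows make up. A row lasts 1/10 s, in which the tool goes at most 50 mm and 8.59 degrees, less where a joint would pass 70% of its speed; a pose out of reach is approached as far as the arm can. A call with a gripper value outside its range is refused whole. The fingers move at their own pace and stop on an object; the grip force is fixed at half the most. Time passes only in rows, so rows that repeat a pose let the fingers close. It gives the time, the measured TCP pose, the force, the opening and the grip force at its end, in the units of the state.
- get_obs(): the state, without advancing time (a new reading comes with each control period).
- capture(name): name is "side" or "top" or "wrist"; returns a dict with "image" (480x640x3 uint8, red, green, blue), "depth" (480x640 float32, mm along the optical axis (not along the pixel's ray), 0 where there is no reading), "fx", "fy", "cx", "cy" (pixels), "camera_from_world" (4x4, takes a point from world to camera coordinates). Camera axes: x right, y down, z forward; pixel columns grow to the right and rows downward; lengths in mm; the calibration is good to about 2 mm. A picture is of the moment at which its call begins.
- close_job(): hands the job in; it is judged then, once.
The state is a dict: "time": time; "joint_positions": joint angles; "dq": joint speeds; "tau": joint torques, N m; "tool_pos": TCP position; "tcp_rot": TCP orientation; "contact_force": force on the tool from outside, world axes, zero at the start; "moment": the same for the moment, N m; "grip_width": finger opening in mm; "finger_force": force on a finger pad.
Only numpy, scipy, OpenCV 4.12 (cv2) and the standard library are available. Lean on these libraries where they do the work, as an engineer would, in place of code of your own. Each camera call takes 0.05 s, during which the arm holds its last target. There are 200 camera calls.

TASK

Take the scoop by its blue handle and, with the yellow dental model still lying in it, dip its nose inside the raised walls of the white forming machine. Then tip it more steeply so that the model slides out and ends lying flat on its base, teeth up, in the round sunken pot, keeping the nose inside the walls until the model is in the pot, without touching the model with the gripper or banging the scoop on the machine. Finally stand the empty scoop upright on the bench again.

Things in the scene. Friction and masses are not known exactly. Their poses are not given: they have to be found in the camera images.
- scoop_grip (a point): Where to hold the scoop: centre of its blue overhead handle bar, 79 mm above its underside. The bar lies along x, 16 wide (y) by 18 high, from 85 behind to 35 ahead of this point, carried by a post at the back only. The laden scoop balances near here. Axes: x to the nose, y across, z up. It starts with the nose roughly towards the robot, on either side of the bench.
- scoop: The loose aluminium scoop, 0.24 kg, open at its front (nose). Origin: centre of underside; x to the nose, z up. Floor 150 long by 82 wide, 6 thick; sides 34 high, 18 near the nose; back wall 40 high. The model in it starts to slide once the nose is tipped down 26 to 35 degrees (friction varies); about 42 degrees sets it sliding surely and slowly.
- scoop_lip (a point): Pouring lip of the scoop: middle of the lower front edge of its floor, 75 mm ahead (x) of and 79 mm below the handle point; same axes as the scoop.
- model_mid (a point): Centre (half-way up, 10 mm above the base) of the yellow dental arch model: rigid, about 68 long (x) by 62 wide (y) by 20 high (z), flat base, teeth along +z. It starts loose in the scoop, 10 to 24 mm nearer the nose than the handle point.
- model: The same yellow model, 0.12 kg; origin at the centre of its flat base, z towards the teeth. Dropped, or sent down fast or very steeply, it tumbles over its front edge: have the lip close above the pot floor and draw the scoop back along its own slope to let the model down flat.
- pot (a point): Centre of the floor of the machine's round sunken pot, 60 mm above the bench; axes as the machine. The pot is 150 in diameter and 22 deep in an aluminium ledge. Round the ledge stand raised walls, tops 65 above the pot floor, enclosing a square of 180 by 180 centred on the pot; they are 40 thick on the x sides, 30 on the y sides.
- machine: The white forming machine, fixed to the bench, 260 (x) by 240 (y), walls up to 125 high. Origin: centre of its underside, 60 mm below the pot floor; x points away from its keypad face, z up. A steel post 36 in diameter stands on the wall's corner at x +110, y -97, its top 160 above the bench.
There are look-alikes about, which are no part of the job. Leave any green or purple look-alike of the model alone.

How it is judged (in metres and radians):
On the way, in this order (a step that is already met when the one before it is completed fails the run):
1. the scoop's lip is dipped inside the machine's raised walls, below their top, with the model still in the scoop (x of scoop_lip in the frame of pot between -0.091 and 0.091 m and y of scoop_lip in the frame of pot between -0.091 and 0.091 m and z of scoop_lip in the frame of pot below 0.065 m and x of model_mid in the frame of scoop_grip below 0.06 m and distance between model_mid and scoop_grip below 0.1 m), for 0.1 s.
2. the model has slid into the pot while the scoop's lip is still inside the walls (x of scoop_lip in the frame of pot between -0.091 and 0.091 m and y of scoop_lip in the frame of pot between -0.091 and 0.091 m and z of scoop_lip in the frame of pot below 0.07 m and z of model_mid in the frame of pot below 0.045 m and horizontal distance between model_mid and pot below 0.055 m), for 0.1 s.
At the end, for the whole second after the job is handed in: The model lies on the pot's floor, base down (within 0.2 rad), its centre within 45 mm of the pot's centre, at rest; the scoop stands upright (within 0.12 rad) on the bench, at rest (horizontal distance between model_mid and pot below 0.045 m and z of model_mid in the frame of pot between 0.004 and 0.018 m and angle between model_mid's own z axis and vertical below 0.2 rad and linear speed of each of model, scoop below 0.03 m/s and height (world z) of scoop_grip between 0.066 and 0.092 m and angle between scoop_grip's own z axis and vertical below 0.12 rad); the robot touches nothing.
It fails at once if the gripper touches the model (contact force between the fingers and model above 1 N).
It fails at once if the scoop is banged against the machine (over 15 N) (contact force between scoop and machine above 15 N).
It also fails if it takes over 72 s, if anything falls off the work surface, if the arm or the gripper's body presses on something with over 40 N, if the wrist force passes 120 N, or if a joint passes its speed limit or range.

## Working session

There is one attempt and no reset: what is moved stays moved. The work goes in short steps, Python scripts to look and compute and a shell command to move; the robot and the scene stay as the last step left them, time stands still between calls to the robot, and variables do not carry over. Pictures are saved under pics/ and viewed, at most 10 in all, crops included, and the job is handed in when it is done.

```bash
mkdir -p pics; cat > h.py <<'E'
import numpy as np,cv2
from plant import get_obs,capture
from scipy.spatial.transform import Rotation as R
def cloud(c):
    d=c["depth"];v,u=np.mgrid[0:480,0:640]
    P=np.stack([(u-c["cx"])/c["fx"]*d,(v-c["cy"])/c["fy"]*d,d],-1)
    T=np.linalg.inv(c["camera_from_world"])
    W=P@T[:3,:3].T+T[:3,3]; W[d==0]=np.nan
    return W
def proj(c,p):
    T=c["camera_from_world"];q=T[:3,:3]@np.array(p)+T[:3,3]
    return q[0]/q[2]*c["fx"]+c["cx"],q[1]/q[2]*c["fy"]+c["cy"]
def snap(n,f):
    c=capture(n);cv2.imwrite("pics/"+f,c["image"][:,:,::-1]);return c
E
python3 - <<'E'
from h import *
import pickle
a=snap("top","t1.png");b=snap("side","s1.png")
pickle.dump((a,b),open("a.pkl","wb"))
o=get_obs();print(o)
print(np.linalg.inv(a["camera_from_world"])[:3].round(2),np.linalg.inv(b["camera_from_world"])[:3].round(2))
E
```

```text
{'time': 0.1, 'joint_positions': array([ 9.59987277e-01,  3.42695421e-01,  1.52495334e+00,  2.36640860e-05,
        1.27536020e+00, -1.46007249e-01]), 'dq': array([-0.00174226, -0.00103743, -0.00392807,  0.00024961,  0.00119347,
        0.0007526 ]), 'tau': array([ 1.34099646e-03, -4.32004201e+01, -2.44696158e+01,  7.18691759e-02,
        5.26249164e-02, -2.49855373e-05]), 'tool_pos': array([235.09456069, 469.01256343, 226.08133445]), 'tcp_rot': array([-3.14019471e+00, -2.28445803e-04,  2.67678379e+00]), 'contact_force': array([ 1.07573242, -0.7427479 ,  0.04452069]), 'moment': array([ 0.01918798, -0.01598382, -0.00368243]), 'finger_force': 0.0, 'grip_width': 91.73019443705358}
[[-1.00000e-02 -1.00000e+00  8.00000e-02  4.34280e+02]
 [-1.00000e+00  1.00000e-02 -1.00000e-02 -2.70700e+01]
 [ 1.00000e-02 -8.00000e-02 -1.00000e+00  1.03017e+03]] [[ 9.3000e-01 -2.3000e-01  2.8000e-01  2.4373e+02]
 [-3.6000e-01 -5.7000e-01  7.4000e-01 -7.9092e+02]
 [-1.0000e-02 -7.9000e-01 -6.2000e-01  7.2582e+02]]
```

View pics/t1.png

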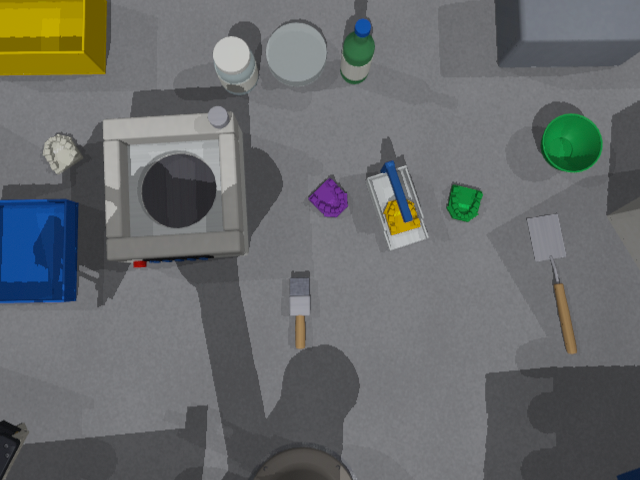

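View pics/s1.png

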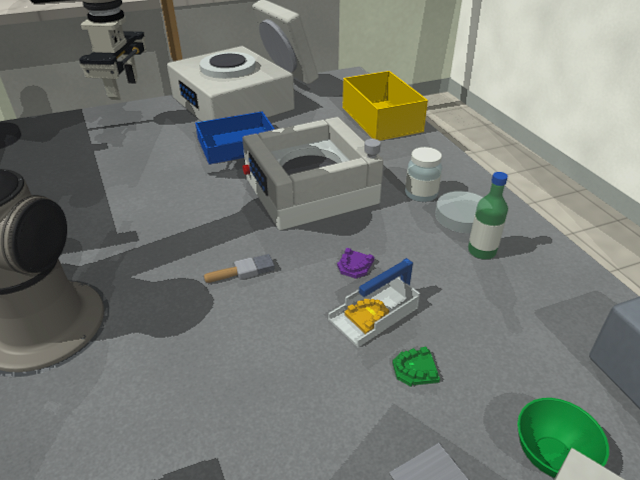

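The top view shows the scoop at (398,207), blue bar (388,165)–(407,220), nose towards the robot. The yellow model is in it at (402,217), and the machine is at (177,188) with its post at (218,116). Model look-alikes are purple (330,197), green (465,202) and white (62,153). Only the yellow one lies in the scoop, so it is the one meant. Of the white machines, the one with walls, a pot and a steel post fits; the one at (230,80) in the side view does not.

```bash
python3 - <<'E'
from h import *
import pickle
a,b=pickle.load(open("a.pkl","rb"))
W=cloud(a);hsv=cv2.cvtColor(a["image"],cv2.COLOR_RGB2HSV)
v,u=np.mgrid[0:480,0:640]
z=W[...,2]
reg=(u>350)&(u<440)&(v>150)&(v<260)
blue=reg&(hsv[...,0]>100)&(hsv[...,0]<130)&(hsv[...,1]>120)&(z>70)
B=W[blue];print("bar n",len(B),"z",np.percentile(B[:,2],[5,50,95]))
r=cv2.minAreaRect(B[:,:2].astype(np.float32));print("bar",r,np.round(cv2.boxPoints(r),1).tolist())
sc=reg&(z>12)&(z<60)&(hsv[...,1]<60)
k=W[reg&(z>10)];r=cv2.minAreaRect(k[:,:2].astype(np.float32));print("scoop",r,np.round(cv2.boxPoints(r),1).tolist())
ye=reg&(hsv[...,0]>15)&(hsv[...,0]<35)&(hsv[...,1]>120)
print("yellow",np.nanmean(W[ye],0),np.nanpercentile(z[ye],[5,50,95]))
m=(u>90)&(u<260)&(v>95)&(v<275)
t=W[m&(z>118)&(z<132)];r=cv2.minAreaRect(t[:,:2].astype(np.float32));print("mach",r,np.round(cv2.boxPoints(r),1).tolist(),np.median(t[:,2]))
p=W[m&(z>145)];print("post",len(p),np.median(p,0))
p=W[m&(z>50)&(z<68)];c=cv2.minEnclosingCircle(p[:,:2].astype(np.float32));print("pot",c,np.median(p,0),len(p))
i=a["image"][140:260,340:490,::-1];j=b["image"][240:390,320:450,::-1]
cv2.imwrite("pics/c1.png",np.hstack([cv2.resize(i,(400,320)),cv2.resize(j,(370,320))]))
E
```

```text
bar n 553 z [84.00633638 88.66252232 91.364869  ]
bar ((599.734130859375, -190.27127075195312), (118.90229797363281, 17.68861961364746), 17.217662811279297) [[540.2999877929688, -199.39999389648438], [545.5999755859375, -216.3000030517578], [659.0999755859375, -181.10000610351562], [653.9000244140625, -164.1999969482422]]
scoop ((581.2966918945312, -196.10830688476562), (159.37716674804688, 83.97804260253906), 16.86391258239746) [[492.8999938964844, -179.0], [517.2000122070312, -259.3999938964844], [669.7000122070312, -213.1999969482422], [645.4000244140625, -132.8000030517578]]
yellow [ 556.19755173 -202.9792923    20.71559084] [15.00398595 19.23524287 28.69261045]
mach ((611.242431640625, 228.97134399414062), (260.1268310546875, 240.78033447265625), 2.8265626430511475) [[475.3999938964844, 342.79998779296875], [487.29998779296875, 102.30000305175781], [747.0999755859375, 115.0999984741211], [735.2000122070312, 355.6000061035156]] 126.11852468462257
post 368 [723.36336098 136.23511559 160.82636169]
pot ((609.4974365234375, 226.581298828125), 172.77005004882812) [611.49327065 231.36390674  61.84163175] 4820
```

View pics/c1.png

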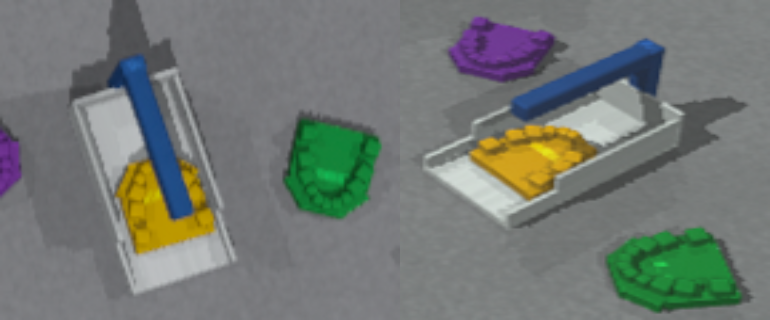

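The crop confirms the yellow arch lies in the scoop under the blue bar, and the green and purple look-alikes lie on the bench. The grip point comes out near (576,-198), scoop yaw 197°, pot near (610,228), machine yaw 2.8°.

```bash
cat >> h.py <<'E'
RX=R.from_euler('x',180,degrees=True)
def tool(): 
    o=get_obs();return np.array(o["tool_pos"]),R.from_euler('xyz',o["tcp_rot"])
def scoopR(yaw,tip): return R.from_euler('zy',[yaw,tip],degrees=True)
def delta(grip,yaw,tip,start=None):
    "grip: world position of grasp point (19 behind TCP); prints tool-axis turn, shift, returns target"
    p,r=tool() if start is None else start
    q=scoopR(yaw,tip)*RX; t=np.array(grip)+q.apply([0,0,19])
    print("turn",np.round((r.inv()*q).as_rotvec(degrees=True),1),"shift",np.round(r.inv().apply(t-p)/1000,4)); return t,q
E
python3 - <<'E'
from h import *
delta([576,-198,200],197.2,0)
E
```

```text
turn [ -0.1  -0.  -43.8] shift [-0.6037 -0.4434  0.0456]
```

```bash
python3 -m handwheel '[[[0,0,-10],[-0.1,-0.07,0.005],1],[[0,0,-20],[-0.3,-0.22,0.02],1],[[0,0,-30],[-0.45,-0.33,0.03],1],[[0,0,-43.8],[-0.604,-0.443,0.046],1],[[0,0,-43.8],[-0.604,-0.443,0.046],1],[[0,0,-43.8],[-0.604,-0.443,0.046],1],[[0,0,-43.8],[-0.604,-0.443,0.046],1],[[0,0,-43.8],[-0.604,-0.443,0.046],1],[[0,0,-43.8],[-0.604,-0.443,0.046],1],[[0,0,-43.8],[-0.604,-0.443,0.046],1],[[0,0,-43.8],[-0.604,-0.443,0.046],1],[[0,0,-43.8],[-0.604,-0.443,0.046],1]]'; python3 - <<'E'
from h import *
delta([576,-198,200],197.2,0)
E
```

```text
time: 1.3
tool_pos: [493.7, -34.8, 192.2]
tcp_rot: [3.141, -0.0, -2.842]
contact_force: [1.5, -0.3, -0.1]
grip_width: 91.6
finger_force: 0.0
turn [ 0.  -0.  -0.1] shift [-0.0306 -0.1802  0.0112]
```

```bash
python3 -m handwheel '[[[0,0,0],[-0.03,-0.18,0.011],1],[[0,0,0],[-0.03,-0.18,0.011],1],[[0,0,0],[-0.03,-0.18,0.011],1],[[0,0,0],[-0.03,-0.18,0.011],1],[[0,0,0],[-0.03,-0.18,0.011],1],[[0,0,0],[-0.03,-0.18,0.011],1],[[0,0,0],[-0.03,-0.18,0.011],1]]'; python3 - <<'E'
from h import *
w=snap("wrist","w1.png")
W=cloud(w);hsv=cv2.cvtColor(w["image"],cv2.COLOR_RGB2HSV)
bl=(hsv[...,0]>100)&(hsv[...,0]<130)&(hsv[...,1]>120)&(W[...,2]>80)&(W[...,2]<96)&(abs(W[...,1]+195)<100)
B=W[bl];r=cv2.minAreaRect(B[:,:2].astype(np.float32));print(len(B),r,np.median(B[:,2]))
print(get_obs()["tool_pos"])
E
```

```text
time: 2.0
tool_pos: [574.6, -194.8, 181.3]
tcp_rot: [3.14, -0.001, -2.841]
contact_force: [-0.4, 0.0, -0.2]
grip_width: 91.8
finger_force: 0.0
2430 ((591.0145263671875, -194.86541748046875), (102.36595916748047, 14.523048400878906), 17.392223358154297) 87.43119926211072
[ 574.68879403 -194.58766002  181.64593528]
```

View pics/w1.png

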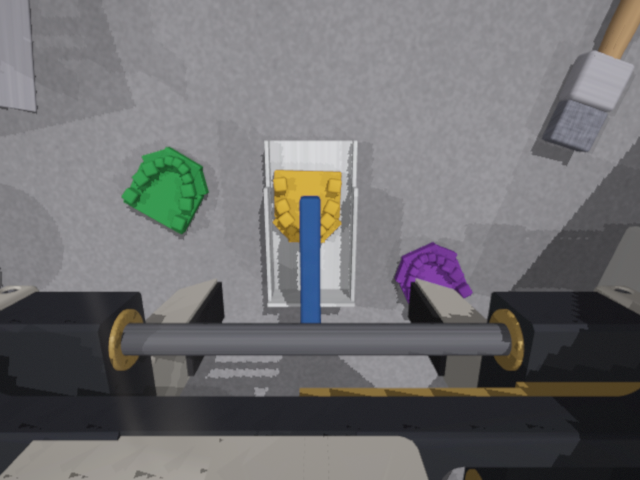

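The wrist view shows the bar from (310,198) to (310,322), centred between the open fingers, with the model clear below at (308,205). The position agrees, so I descend.

```bash
python3 - <<'E'
from h import *
delta([576,-198.7,79],197.3,0)
E
```

```text
turn [ 0.  -0.  -0.1] shift [-1.000e-04 -4.400e-03  1.216e-01]
```

```bash
python3 -m handwheel '[[[0,0,0],[0,-0.0044,0.03],1],[[0,0,0],[0,-0.0044,0.06],1],[[0,0,0],[0,-0.0044,0.085],1],[[0,0,0],[0,-0.0044,0.105],1],[[0,0,0],[0,-0.0044,0.115],1],[[0,0,0],[0,-0.0044,0.12],1],[[0,0,0],[0,-0.0044,0.121],1],[[0,0,0],[0,-0.0044,0.121],1]]'; python3 -m handwheel '[[[0,0,0],[0,0,0],0],[[0,0,0],[0,0,0],0],[[0,0,0],[0,0,0],0],[[0,0,0],[0,0,0],0],[[0,0,0],[0,0,0],0],[[0,0,0],[0,0,0],0],[[0,0,0],[0,0,0],0],[[0,0,0],[0,0,0],0],[[0,0,0],[0,0,0],0],[[0,0,0],[0,0,0],0]]'
```

```text
time: 2.85
tool_pos: [577.0, -200.1, 61.6]
tcp_rot: [-3.14, 0.001, -2.842]
contact_force: [-0.2, 0.2, -0.4]
grip_width: 91.8
finger_force: 0.0
time: 3.85
tool_pos: [576.3, -199.9, 60.5]
tcp_rot: [3.141, 0.0, -2.842]
contact_force: [-0.9, 4.4, 3.3]
grip_width: 16.5
finger_force: 1.9
```

```bash
python3 -m handwheel '[[[0,0,0],[0,0,0],0],[[0,0,0],[0,0,0],0],[[0,0,0],[0,0,-0.003],0],[[0,0,0],[0,0,-0.012],0],[[0,0,0],[0,0,-0.026],0],[[0,0,0],[0,0,-0.044],0],[[0,0,0],[0,0,-0.064],0],[[0,0,0],[0,0,-0.084],0],[[0,0,0],[0,0,-0.104],0],[[0,0,0],[0,0,-0.12],0],[[0,0,0],[0,0,-0.127],0],[[0,0,0],[0,0,-0.13],0]]';  python3 - <<'E'
from h import *
p,r=tool()
print(get_obs()["joint_positions"].round(2))
delta([680,100,260],182.8,0)
delta([660,-100,260],190,0)
E
```

```text
time: 5.05
tool_pos: [576.6, -200.3, 191.9]
tcp_rot: [-3.14, 0.001, -2.842]
contact_force: [-0.2, -0.1, -4.4]
grip_width: 15.8
finger_force: 30.0
[-0.46  0.52  1.33  0.    1.28 -2.33]
turn [-0.1  0.1 14.4] shift [-0.1875  0.2563 -0.0491]
turn [-0.1  0.1  7.2] shift [-0.1093  0.0711 -0.049 ]
```

```bash
cat >> h.py <<'E'
C=np.array([610.3,228.5,60.]);MY=2.8
def lipgrip(xl,h,tip,yl=0):
    "grip point for lip at machine-frame (xl,yl,h) over pot floor, nose towards machine -x"
    lip=C+R.from_euler('z',MY,degrees=True).apply([xl,yl,h])
    return lip-scoopR(MY+180,tip).apply([75,0,-79])
E
python3 - <<'E'
from h import *
a=delta([620,0,290],190,0)
b=delta(lipgrip(-30,151,0),182.8,0,a)
b=delta(lipgrip(-30,80,18),182.8,18,b)
E
```

```text
turn [-0.1  0.1  7.2] shift [-0.1007  0.1784 -0.0791]
turn [ 0.  -0.   7.2] shift [-0.0748  0.2211  0.    ]
turn [-0.9 18.   0. ] shift [-0.0149 -0.0007  0.0971]
```

```bash
sed -i "s/from_euler('zy'/from_euler('ZY'/" h.py
python3 -m handwheel '[[[0,0,0.3],[-0.004,0.007,-0.003],0],[[0,0,0.8],[-0.012,0.021,-0.010],0],[[0,0,1.5],[-0.022,0.039,-0.018],0],[[0,0,2.3],[-0.033,0.058,-0.027],0],[[0,0,3.1],[-0.044,0.078,-0.036],0],[[0,0,3.9],[-0.055,0.098,-0.045],0],[[0,0,4.7],[-0.066,0.118,-0.054],0],[[0,0,5.5],[-0.077,0.138,-0.063],0],[[0,0,6.3],[-0.087,0.156,-0.070],0],[[0,0,6.8],[-0.094,0.168,-0.075],0],[[0,0,7.1],[-0.099,0.175,-0.078],0],[[0,0,7.2],[-0.101,0.178,-0.079],0]]'
python3 - <<'E'
from h import *
a=delta(lipgrip(-30,151,0),182.8,0)
b=delta(lipgrip(-30,80,18),182.8,18,a)
E
```

```text
time: 6.25
tool_pos: [620.3, 0.9, 269.1]
tcp_rot: [3.141, -0.001, -2.967]
contact_force: [-0.5, -0.1, -4.8]
grip_width: 15.9
finger_force: 30.0
turn [ 0.  -0.   7.2] shift [-0.0744  0.2203 -0.0018]
turn [  0. -18.  -0.] shift [ 0.0222 -0.      0.0508]
```

```bash

python3 -m handwheel '[[[0,0,0.3],[-0.003,0.009,0],0],[[0,0,0.8],[-0.009,0.026,0],0],[[0,0,1.5],[-0.016,0.048,0],0],[[0,0,2.3],[-0.024,0.072,0],0],[[0,0,3.1],[-0.032,0.097,0],0],[[0,0,3.9],[-0.041,0.122,0],0],[[0,0,4.7],[-0.049,0.146,0],0],[[0,0,5.5],[-0.057,0.170,0],0],[[0,0,6.3],[-0.065,0.193,0],0],[[0,0,6.8],[-0.070,0.208,0],0],[[0,0,7.1],[-0.073,0.217,0],0],[[0,0,7.2],[-0.074,0.220,0],0]]'
python3 - <<'E'
from h import *
import pickle
print(get_obs()["joint_positions"].round(2))
c=snap("top","t2.png");s=snap("side","s2.png")
W=cloud(c);z=W[...,2];v,u=np.mgrid[0:480,0:640]
hsv=cv2.cvtColor(c["image"],cv2.COLOR_RGB2HSV)
m=(u>80)&(u<280)&(v>80)&(v<290)
k=m&(z>205)&(z<225)&(hsv[...,1]<60);print("scoopfloor/lowpts",k.sum(),np.nanmedian(W[k],0) if k.any() else 0)
y=m&(hsv[...,0]>15)&(hsv[...,0]<35)&(hsv[...,1]>120);print("yellow",y.sum(),np.nanmedian(W[y],0))
cv2.imwrite("pics/m2.png",np.hstack([cv2.resize(c["image"][80:300,70:290,::-1],(400,400)),cv2.resize(s["image"][60:260,220:420,::-1],(400,400))]))
E
```

```text
time: 7.45
tool_pos: [655.0, 229.9, 268.8]
tcp_rot: [-3.142, -0.001, -3.093]
contact_force: [0.3, 0.1, -4.2]
grip_width: 15.7
finger_force: 30.0
[ 0.23  0.66  0.89  0.    1.6  -1.39]
scoopfloor/lowpts 837 [596.60957851 220.85444688 216.24660245]
yellow 1153 [627.52025862 220.12336652 227.67247752]
```

View pics/m2.png

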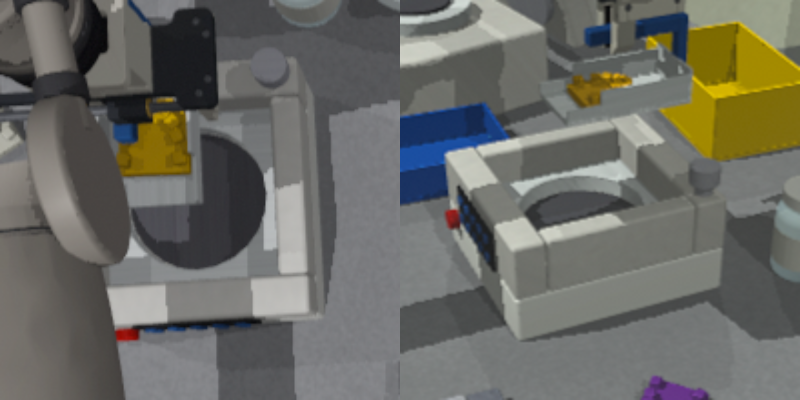

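The scoop is level over the machine, nose towards the robot. The left half shows the nose edge at (160,203) and the model still in the scoop at (157,145).

```bash

python3 - <<'E'
from h import *
p=tool()
for x,h,t in [(-26,130,6),(-22,100,14),(-20,80,20),(-20,60,21),(-20,40,21)]: delta(lipgrip(x,h,t),182.8,t,p)
E
```

```text
turn [-0. -6. -0.] shift [0.0025 0.0017 0.0117]
turn [ -0. -14.  -0.] shift [0.0085 0.0017 0.0328]
turn [ -0. -20.  -0.] shift [0.0148 0.0017 0.0472]
turn [ -0. -21.  -0.] shift [0.0162 0.0017 0.0663]
turn [ -0. -21.  -0.] shift [0.0162 0.0017 0.0863]
```

```bash

python3 -m handwheel '[[[0,-1.2,0],[0.0005,0.0005,0.0025],0],[[0,-3.5,0],[0.0015,0.0010,0.007],0],[[0,-6,0],[0.0025,0.0017,0.0117],0],[[0,-9,0],[0.005,0.0017,0.0195],0],[[0,-12,0],[0.007,0.0017,0.0275],0],[[0,-15,0],[0.0095,0.0017,0.035],0],[[0,-18,0],[0.0125,0.0017,0.042],0],[[0,-20,0],[0.0148,0.0017,0.0472],0],[[0,-21,0],[0.016,0.0017,0.056],0],[[0,-21,0],[0.0162,0.0017,0.067],0],[[0,-21,0],[0.0162,0.0017,0.078],0],[[0,-21,0],[0.0162,0.0017,0.0863],0]]'
python3 - <<'E'
from h import *
print(get_obs()["joint_positions"].round(2))
c=capture("top");s=capture("side")
p,r=tool()
q=r*RX.inv();g=p-r.apply([0,0,19]);lip=g+q.apply([75,0,-79]);print("lip pot frame",R.from_euler('z',-MY,degrees=True).apply(lip-C).round(1))
uv=np.int32(proj(c,lip));us=np.int32(proj(s,lip));print(uv,us)
A=c["image"].copy();cv2.circle(A,tuple(map(int,uv)),1,(255,0,0),-1)
S=s["image"].copy();cv2.circle(S,tuple(map(int,us)),1,(255,0,0),-1)
cv2.imwrite("pics/m3.png",np.hstack([cv2.resize(A[80:300,70:290,::-1],(400,400)),cv2.resize(S[80:260,230:410,::-1],(400,400))]))
E
```

```text
time: 8.75
tool_pos: [638.8, 229.5, 182.0]
tcp_rot: [-3.141, 0.365, -3.094]
contact_force: [0.3, -0.4, -3.5]
grip_width: 15.8
finger_force: 30.0
[ 0.27  0.48  1.49 -0.11  0.81 -1.29]
lip pot frame [-20.8  -0.3  38.4]
[175 198] [302 159]
```

View pics/m3.png

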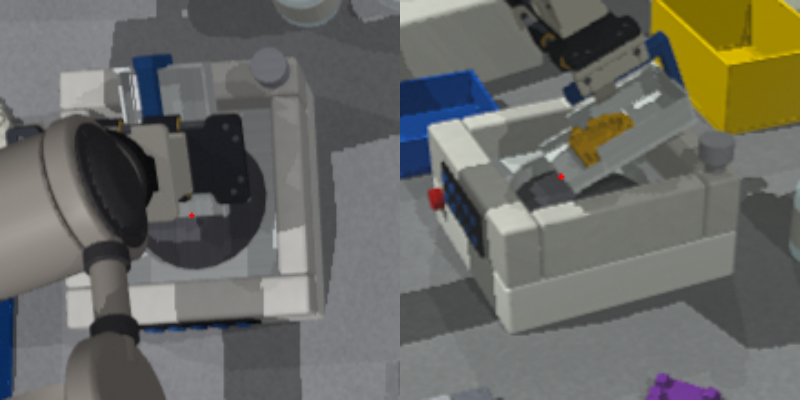

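The lip (red dot at (192,215) left, (560,177) right) is inside the walls and the model is still in the scoop. Joint 5 is falling towards its limit, so I check the rest of the tip with a fitted arm model before going on.

```bash
cat > k.py <<'E'
from h import *
from scipy.optimize import least_squares
D=[([.959987,.342695,1.524953,0,1.27536,-.146007],[235.09,469.01,226.08,-3.1402,0,2.6768]),
([-.46,.52,1.33,0,1.28,-2.33],[576.6,-200.3,191.9,-3.14,0.001,-2.842]),
([.23,.66,.89,0,1.6,-1.39],[655,229.9,268.8,-3.142,-.001,-3.093])]
o=get_obs() 
import os,pickle
if not os.path.exists("o.pkl"): pickle.dump(o,open("o.pkl","wb"))
o=pickle.load(open("o.pkl","rb"))
D.append((o["joint_positions"],list(o["tool_pos"])+list(o["tcp_rot"])))
z=lambda t:R.from_euler('z',t);y=lambda t:R.from_euler('y',t)
def fk(q,w):
    a,e,d1,L2,L3,L6,g=w
    r=z(q[0]);p=r.apply([a,e,d1]);r=r*y(q[1]);p=p+r.apply([0,0,L2]);r=r*y(q[2]);p=p+r.apply([g,0,L3])
    r=r*z(q[3])*y(q[4]);p=p+r.apply([0,0,L6]);return p,r*z(q[5]+np.pi/2)
w=least_squares(lambda w:np.concatenate([fk(q,w)[0]-t[:3] for q,t in D]+[np.array([w[6]*.01])]),[-55,76,103,554,405,280,0]).x
def ik(p,r,q0):
    lo=np.array([-2.53,-.77,.04,-1,.28,-3.11]);hi=np.array([2.53,2.02,2.7,4.14,2.66,3.11])
    f=lambda q:np.concatenate([(fk(q,w)[0]-p)/100,(fk(q,w)[1].inv()*r).as_rotvec()])
    s=least_squares(f,q0,bounds=(lo,hi));return s.x,s.cost
E
python3 - <<'E'
from k import *
print(w.round(1),[np.round(fk(q,w)[0]-t[:3],1).tolist() for q,t in D],[np.degrees((fk(q,w)[1].inv()*R.from_euler('xyz',t[3:])).magnitude()).round(2) for q,t in D])
for al in (2.8,-10,-20,20,35,50):
  for tip,xl,h in ((34,-20,5),(38,-20,5),(42,-20,5),(42,5,5),(42,45,40)):
    n=180+al; S=scoopR(n,tip); lip=C+R.from_euler('z',al,degrees=True).apply([xl,0,h])
    g=lip-S.apply([75,0,-79]); t=g+(S*RX).apply([0,0,19])
    q,c=ik(t,S*RX,[.27,.45,1.6,.2 if al>10 else -.2,.6,-1.4 if al<10 else -2]); print(al,tip,xl,q.round(2),"ok" if c<1e-6 else "FAIL %.4f"%c)
E
```

```text
[ -3.4  76.1 251.6 499.2 389.1 326.4  59.3] [[-0.0, -0.5, -1.2], [0.3, -0.6, 2.3], [-0.4, 1.6, -0.4], [0.2, -0.9, -0.7]] [np.float64(0.01), np.float64(0.56), np.float64(0.43), np.float64(0.0)]
2.8 34 -20 [ 0.31  0.43  1.77 -0.39  0.39 -0.99] ok
2.8 38 -20 [ 0.32  0.41  1.85 -0.63  0.29 -0.75] ok
2.8 42 -20 [ 0.36  0.41  1.89 -1.    0.28 -0.35] FAIL 0.0006
2.8 42 5 [ 0.34  0.44  1.83 -0.89  0.28 -0.48] FAIL 0.0005
2.8 42 45 [ 0.3   0.44  1.73 -0.58  0.31 -0.82] ok
-10 34 -20 [ 0.38  0.46  1.72 -0.63  0.53 -0.53] ok
-10 38 -20 [ 0.41  0.45  1.78 -0.83  0.48 -0.31] ok
-10 42 -20 [ 0.43  0.44  1.82 -1.    0.46 -0.14] FAIL 0.0003
-10 42 5 [ 0.41  0.47  1.78 -1.    0.45 -0.16] FAIL 0.0001
-10 42 45 [ 0.37  0.47  1.68 -0.83  0.49 -0.38] ok
-20 34 -20 [ 0.43  0.5   1.66 -0.69  0.66 -0.31] ok
-20 38 -20 [ 0.46  0.49  1.71 -0.85  0.63 -0.13] ok
-20 42 -20 [ 0.5   0.49  1.75 -1.    0.63  0.03] FAIL 0.0001
-20 42 5 [ 0.46  0.51  1.72 -1.    0.61 -0.  ] FAIL 0.0000
-20 42 45 [ 0.41  0.5   1.62 -0.88  0.64 -0.19] ok
20 34 -20 [ 0.2   0.41  1.8   0.24  0.35 -1.92] ok
20 38 -20 [ 0.19  0.39  1.86  0.4   0.28 -2.09] FAIL 0.0004
20 42 -20 [ 0.15  0.38  1.9   0.73  0.28 -2.44] FAIL 0.0039
20 42 5 [ 0.17  0.42  1.83  0.6   0.28 -2.29] FAIL 0.0031
20 42 45 [ 0.2   0.42  1.74  0.37  0.28 -2.04] FAIL 0.0001
35 34 -20 [ 0.11  0.42  1.78  0.62  0.48 -2.56] ok
35 38 -20 [ 0.08  0.41  1.86  0.86  0.42 -2.82] ok
35 42 -20 [ 0.06  0.4   1.92  1.14  0.39 -3.11] FAIL 0.0000
35 42 5 [ 0.09  0.43  1.87  1.1   0.39 -3.05] ok
35 42 45 [ 0.13  0.43  1.73  0.83  0.43 -2.73] ok
50 34 -20 [ 0.04  0.46  1.72  0.73  0.67 -2.92] ok
50 38 -20 [ 0.    0.45  1.79  0.9   0.65 -3.11] ok
50 42 -20 [-0.01  0.44  1.8   0.91  0.65 -3.11] FAIL 0.0023
50 42 5 [ 0.02  0.47  1.77  0.94  0.64 -3.11] FAIL 0.0011
50 42 45 [ 0.06  0.46  1.68  0.91  0.66 -3.03] ok
```

At yaw 183° a 42° tip would run joint 5 out of range. Yawing the nose to 165° leaves room for about 40°.

```bash
cat >> k.py <<'E'
def pose(xl,h,tip,al=-15,yl=0):
    S=scoopR(180+al,tip);lip=C+R.from_euler('z',al,degrees=True).apply([xl,yl,h]);return lip-S.apply([75,0,-79]),180+al,tip
def plan(wps,q0=None):
    p=tool();q=get_obs()["joint_positions"]
    for x in wps:
        t,r=delta(*pose(*x),p);q2,c=ik(t,r,q);print("   ",x,q2.round(2),"dq",(q2-q).round(2),"%.0e"%c);q=q2
E
python3 - <<'E'
from k import *
plan([(-20,40,21,0),(-20,40,21,-5),(-20,38,22,-10),(-20,34,22,-15)])
print(); plan([(-20,22,26),(-20,14,30),(-20,7,34),(-20,5,37),(-20,4,40)])
E
```

```text
turn [ 0.9 -0.2  2.6] shift [-0.0011 -0.0011 -0.0015]
    (-20, 40, 21, 0) [ 0.28  0.48  1.49 -0.13  0.82 -1.22] dq [ 0.01 -0.   -0.01 -0.03  0.01  0.07] 7e-30
turn [ 2.7 -0.2  7.2] shift [-0.0009 -0.0036 -0.0016]
    (-20, 40, 21, -5) [ 0.29  0.49  1.48 -0.18  0.84 -1.1 ] dq [ 0.01  0.01 -0.01 -0.04  0.02  0.12] 1e-28
turn [ 4.6 -1.2 11.9] shift [ 0.0013 -0.0057 -0.0011]
    (-20, 38, 22, -10) [ 0.31  0.49  1.48 -0.24  0.84 -0.96] dq [ 0.02  0.    0.01 -0.06 -0.    0.14] 2e-29
turn [ 6.4 -1.2 16.5] shift [ 0.0033 -0.008   0.0024]
    (-20, 34, 22, -15) [ 0.32  0.5   1.47 -0.28  0.86 -0.84] dq [ 0.01  0.01 -0.01 -0.04  0.02  0.12] 6e-29

turn [ 7.  -5.2 16.3] shift [ 0.0117 -0.0062  0.0087]
    (-20, 22, 26) [ 0.35  0.49  1.55 -0.38  0.75 -0.73] dq [ 0.08  0.01  0.06 -0.27 -0.06  0.56] 2e-23
turn [ 7.6 -9.1 16.1] shift [ 0.0191 -0.0043  0.0116]
    (-20, 14, 30) [ 0.38  0.48  1.62 -0.5   0.67 -0.59] dq [ 0.03 -0.01  0.07 -0.13 -0.09  0.14] 1e-24
turn [  8.1 -13.1  15.8] shift [ 0.0264 -0.0024  0.0139]
    (-20, 7, 34) [ 0.41  0.47  1.69 -0.66  0.6  -0.42] dq [ 0.03 -0.01  0.07 -0.16 -0.07  0.18] 1e-19
turn [  8.6 -16.1  15.6] shift [ 0.031  -0.0009  0.0129]
    (-20, 5, 37) [ 0.43  0.47  1.73 -0.8   0.56 -0.27] dq [ 0.02 -0.    0.04 -0.14 -0.03  0.15] 1e-22
turn [  9.  -19.   15.4] shift [0.0353 0.0006 0.0111]
    (-20, 4, 40) [ 0.45  0.47  1.77 -0.96  0.54 -0.1 ] dq [ 0.02 -0.    0.04 -0.15 -0.02  0.17] 2e-23
```

```bash

python3 -m handwheel '[[[0.3,0,0.8],[-0.0004,-0.0004,-0.0006],0],[[0.9,-0.1,2.6],[-0.001,-0.001,-0.0015],0],[[1.8,-0.2,4.9],[-0.001,-0.0024,-0.0016],0],[[2.7,-0.2,7.2],[-0.0009,-0.0036,-0.0016],0],[[3.7,-0.7,9.6],[0.0002,-0.0047,-0.0014],0],[[4.6,-1.2,11.9],[0.0013,-0.0057,-0.0011],0],[[5.5,-1.2,14.2],[0.0023,-0.0069,0.0007],0],[[6.2,-1.2,16],[0.0031,-0.0077,0.002],0],[[6.4,-1.2,16.5],[0.0033,-0.008,0.0024],0],[[6.4,-1.2,16.5],[0.0033,-0.008,0.0024],0]]'
python3 - <<'E'
from k import *
p,r=tool();q=r*RX.inv();lip=p-r.apply([0,0,19])+q.apply([75,0,-79]);print("lip",R.from_euler('z',-MY,degrees=True).apply(lip-C).round(1),q.as_euler('ZYX',degrees=True).round(1))
plan([(-20,22,26),(-20,15,30),(-20,9,34),(-20,8,37),(-20,8,40)])
E
```

```text
time: 9.85
tool_pos: [637.4, 222.4, 180.3]
tcp_rot: [3.139, 0.388, 2.88]
contact_force: [-0.5, 0.6, -3.4]
grip_width: 15.7
finger_force: 30.0
lip [-17.7   7.   36.4] [165.   22.2  -0.2]
turn [ 0.2 -3.8  0. ] shift [ 0.0105 -0.0011  0.0082]
    (-20, 22, 26) [ 0.35  0.49  1.55 -0.38  0.75 -0.73] dq [ 0.03 -0.01  0.08 -0.1  -0.1   0.11] 3e-27
turn [ 0.2 -7.8  0. ] shift [ 0.0178 -0.0011  0.0098]
    (-20, 15, 30) [ 0.38  0.48  1.62 -0.5   0.67 -0.59] dq [ 0.03 -0.01  0.07 -0.12 -0.08  0.14] 3e-25
turn [  0.2 -11.8   0. ] shift [ 0.0251 -0.0011  0.0109]
    (-20, 9, 34) [ 0.41  0.47  1.69 -0.66  0.6  -0.42] dq [ 0.03 -0.01  0.07 -0.16 -0.07  0.17] 2e-20
turn [  0.2 -14.8  -0. ] shift [ 0.0295 -0.0011  0.0088]
    (-20, 8, 37) [ 0.43  0.47  1.73 -0.8   0.57 -0.28] dq [ 0.02 -0.01  0.04 -0.14 -0.03  0.15] 3e-24
turn [  0.2 -17.8  -0. ] shift [ 0.0336 -0.0011  0.0059]
    (-20, 8, 40) [ 0.45  0.46  1.77 -0.94  0.55 -0.12] dq [ 0.02 -0.    0.04 -0.15 -0.02  0.16] 4e-29
```

```bash

python3 -m handwheel '[[[0,-1.5,0],[0.004,0,0.003],0],[[0,-3.8,0],[0.0105,0,0.0082],0],[[0,-5.8,0],[0.0142,-0.001,0.009],0],[[0,-7.8,0],[0.0178,-0.001,0.0098],0],[[0,-9.8,0],[0.0215,-0.001,0.0104],0],[[0,-11.8,0],[0.0251,-0.001,0.0109],0],[[0,-11.8,0],[0.0251,-0.001,0.0109],0]]'
cat > look.py <<'E'
from k import *
import sys
p,r=tool();q=r*RX.inv();lip=p-r.apply([0,0,19])+q.apply([75,0,-79]);print("lip",R.from_euler('z',-MY,degrees=True).apply(lip-C).round(1),q.as_euler('ZYX',degrees=True).round(1),"q",get_obs()["joint_positions"].round(2))
for n in ("side","top"):
    s=capture(n);W=cloud(s);hsv=cv2.cvtColor(s["image"],cv2.COLOR_RGB2HSV)
    P=R.from_euler('z',-MY,degrees=True).apply((W-C).reshape(-1,3)).reshape(W.shape)
    y=(hsv[...,0]>12)&(hsv[...,0]<32)&(hsv[...,1]>130)&(abs(P[...,0])<130)&(abs(P[...,1])<120)
    if y.sum()>20:
        M=P[y];S=q.inv().apply(W[y]-(p-r.apply([0,0,19])));print(n,y.sum(),"pot frame med",np.median(M,0).round(1),"lo/hi",np.percentile(M,[3,97],axis=0).round(0).tolist(),"scoopframe x",np.percentile(S[:,0],[3,50,97]).round(0))
    if len(sys.argv)>1 and n==sys.argv[2]:
        cut=s["image"][90:250,240:400,::-1] if n=="side" else s["image"][80:300,70:290,::-1]
        cv2.imwrite("pics/"+sys.argv[1],cv2.resize(cut,(560,560)))
E
python3 look.py
```

```text
time: 10.55
tool_pos: [617.2, 226.3, 159.7]
tcp_rot: [3.14, 0.592, 2.881]
contact_force: [-0.4, 0.4, -2.7]
grip_width: 15.9
finger_force: 30.0
lip [-20.5   6.3   8. ] [ 1.651e+02  3.390e+01 -1.000e-01] q [ 0.4   0.47  1.7  -0.66  0.59 -0.43]
side 244 pot frame med [ 8.   3.9 55.4] lo/hi [[-22.0, -31.0, 38.0], [39.0, 24.0, 187.0]] scoopframe x [-33.  22.  51.]
top 489 pot frame med [ 18.  -19.5  65.6] lo/hi [[-30.0, -45.0, 41.0], [39.0, 13.0, 190.0]] scoopframe x [-33.   2.  44.]
```

```bash

python3 -m handwheel '[[[0,-1.5,0],[0.0022,0,-0.001],0],[[0,-3,0],[0.0044,0,-0.0021],0],[[0,-3,0],[0.0044,0,-0.0021],0],[[0,-3,0],[0.0044,0,-0.0021],0]]'
python3 look.py
python3 - <<'E'
from k import *
plan([(-20,8,39),(-20,8,40)])
E
```

```text
time: 11.05
tool_pos: [614.3, 227.4, 160.2]
tcp_rot: [3.138, 0.646, 2.879]
contact_force: [-0.8, -0.4, -2.8]
grip_width: 15.2
finger_force: 30.0
lip [-18.6   6.2   7.2] [164.9  37.   -0.2] q [ 0.42  0.46  1.74 -0.8   0.55 -0.28]
side 336 pot frame med [-25.    6.   34.1] lo/hi [[-50.0, -28.0, 15.0], [-1.0, 32.0, 186.0]] scoopframe x [-32.  62.  91.]
top 214 pot frame med [-13.5 -12.9  49. ] lo/hi [[-51.0, -46.0, 31.0], [7.0, 18.0, 198.0]] scoopframe x [-34.  30.  60.]
turn [ 0.2 -2.  -0.1] shift [ 0.002   0.0001 -0.0036]
    (-20, 8, 39) [ 0.45  0.46  1.76 -0.89  0.55 -0.17] dq [ 0.02  0.    0.02 -0.09 -0.    0.11] 4e-25
turn [ 0.2 -3.  -0.1] shift [ 0.0031  0.0001 -0.0048]
    (-20, 8, 40) [ 0.45  0.46  1.77 -0.94  0.55 -0.12] dq [ 0.01 -0.    0.01 -0.05 -0.01  0.05] 2e-22
```

```bash

python3 -m handwheel '[[[0,0,0],[0,0,0],0],[[0,0,0],[0,0,0],0],[[0,0,0],[0,0,0],0]]'
python3 look.py l1.png side
python3 - <<'E'
from k import *
plan([(-5,10,37),(8,16,37),(25,29,37),(45,44,37),(60,55,37)])
E
```

```text
time: 11.45
tool_pos: [613.9, 227.3, 159.7]
tcp_rot: [3.139, 0.646, 2.879]
contact_force: [0.3, -0.0, -2.0]
grip_width: 15.9
finger_force: 30.0
lip [-19.1   6.1   6.7] [165.   37.   -0.2] q [ 0.42  0.46  1.74 -0.8   0.55 -0.27]
side 338 pot frame med [-24.8   6.9  33.9] lo/hi [[-49.0, -26.0, 13.0], [1.0, 35.0, 186.0]] scoopframe x [-31.  61.  90.]
top 222 pot frame med [-13.7 -13.6  48.9] lo/hi [[-51.0, -50.0, 31.0], [7.0, 17.0, 197.0]] scoopframe x [-34.  30.  59.]
turn [ 0.1 -0.  -0. ] shift [-0.0142  0.0002  0.0064]
    (-5, 10, 37) [ 0.41  0.48  1.7  -0.77  0.57 -0.32] dq [-0.01  0.02 -0.04  0.03  0.01 -0.04] 2e-20
turn [ 0.1 -0.  -0. ] shift [-0.0282  0.0002  0.0094]
    (8, 16, 37) [ 0.4   0.48  1.67 -0.74  0.58 -0.37] dq [-0.02  0.01 -0.03  0.03  0.01 -0.05] 2e-21
turn [ 0.1 -0.  -0. ] shift [-0.0496  0.0003  0.0093]
    (25, 29, 37) [ 0.38  0.49  1.62 -0.69  0.6  -0.44] dq [-0.02  0.   -0.05  0.05  0.02 -0.07] 5e-31
turn [ 0.1 -0.  -0. ] shift [-0.0746  0.0003  0.0093]
    (45, 44, 37) [ 0.35  0.49  1.57 -0.63  0.63 -0.52] dq [-0.02  0.   -0.06  0.06  0.03 -0.08] 2e-31
turn [ 0.1 -0.  -0. ] shift [-0.0931  0.0003  0.0096]
    (60, 55, 37) [ 0.34  0.5   1.52 -0.59  0.65 -0.58] dq [-0.02  0.01 -0.04  0.04  0.02 -0.06] 4e-31
```

View pics/l1.png

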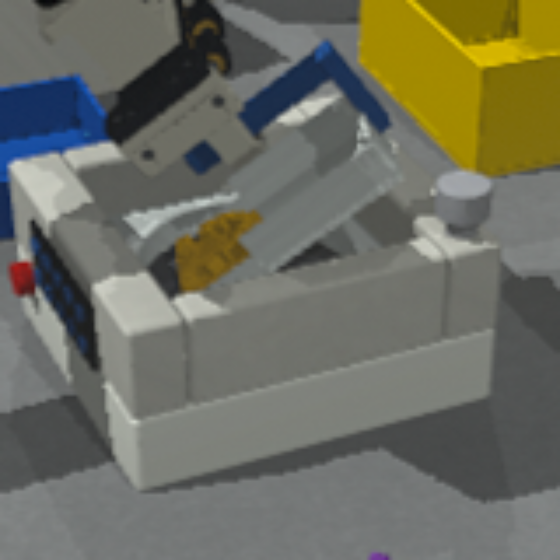

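The model rests with its front on the pot floor (220,260) and its rear still on the scoop. Next I draw the scoop back along its slope.

```bash

python3 -m handwheel '[[[0,0,0],[-0.004,0,0.001],0],[[0,0,0],[-0.009,0,0.003],0],[[0,0,0],[-0.014,0,0.0045],0],[[0,0,0],[-0.019,0,0.006],0],[[0,0,0],[-0.024,0,0.007],0],[[0,0,0],[-0.029,0,0.007],0],[[0,0,0],[-0.034,0,0.007],0],[[0,0,0],[-0.039,0,0.007],0],[[0,0,0],[-0.044,0,0.007],0],[[0,0,0],[-0.049,0,0.007],0],[[0,0,0],[-0.049,0,0.007],0]]'
python3 look.py l2.png side
```

```text
time: 12.65
tool_pos: [656.3, 216.1, 184.3]
tcp_rot: [3.138, 0.647, 2.879]
contact_force: [-0.5, -0.2, -3.0]
grip_width: 16.2
finger_force: 30.0
lip [22.9 -7.2 31.2] [164.9  37.1  -0.2] q [ 0.37  0.48  1.63 -0.68  0.6  -0.45]
side 293 pot frame med [-10.2   9.1  15.7] lo/hi [[-42.0, -39.0, 10.0], [25.0, 34.0, 211.0]] scoopframe x [-34. 114. 138.]
top 264 pot frame med [-32.4   3.3  12.7] lo/hi [[-47.0, -44.0, 1.0], [23.0, 26.0, 212.0]] scoopframe x [-33. 132. 146.]
```

View pics/l2.png

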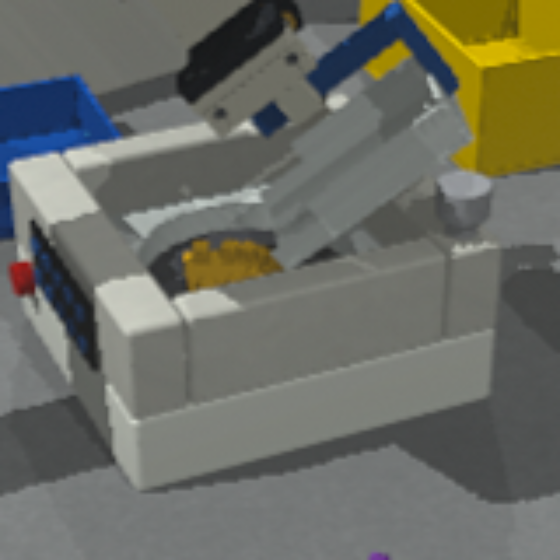

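The model lies flat in the pot at (235,262). The lip is still inside at (22.9,-7.2,31.2). Hold briefly, then lift straight out.

```bash

python3 -m handwheel '[[[0,0,0],[0,0,0],0],[[0,0,0],[0,0,0],0],[[0,0,0],[0,0,0],0]]'
python3 - <<'E'
from k import *
p=tool();g=p[0]-p[1].apply([0,0,19])
for dz,y,t in ((40,165,37),(70,165,30),(110,166,0)): a=delta(g+[0,0,dz],y,t,p)
print(ik(a[0],a[1],get_obs()["joint_positions"]))
b=delta([625,0,290],185,0,a); c=delta([576,-198,230],197,0,b)
E
```

```text
time: 13.05
tool_pos: [655.4, 216.2, 183.3]
tcp_rot: [3.139, 0.645, 2.88]
contact_force: [-0.5, 0.4, -2.5]
grip_width: 16.3
finger_force: 30.0
turn [ 0.1 -0.  -0. ] shift [-0.0241  0.     -0.032 ]
turn [ 0.1  7.  -0. ] shift [-0.0398  0.0001 -0.0561]
turn [-0.2 37.  -0.9] shift [-0.0547  0.0002 -0.0917]
(array([ 2.15666542e-01,  6.16155070e-01,  9.13226150e-01,  7.85419441e-11,
        1.61221143e+00, -1.11078369e+00]), np.float64(6.611209361345213e-19))
turn [ -0.   0. -19.] shift [-0.0342 -0.2173  0.0185]
turn [  0.   0. -12.] shift [ 0.0661 -0.193   0.06  ]
```

```bash

python3 -m handwheel '[[[0,0,0],[-0.006,0,-0.008],0],[[0,0,0],[-0.015,0,-0.02],0],[[0,0,0],[-0.024,0,-0.032],0],[[0,3,0],[-0.032,0,-0.044],0],[[0,7,0],[-0.04,0,-0.056],0],[[0,12,0],[-0.043,0,-0.063],0],[[0,18,0],[-0.046,0,-0.071],0],[[0,24,0],[-0.049,0,-0.078],0],[[0,30,-0.5],[-0.052,0,-0.085],0],[[0,35,-0.9],[-0.054,0,-0.09],0],[[0,37,-0.9],[-0.055,0,-0.092],0],[[0,37,-0.9],[-0.055,0,-0.092],0]]'
python3 -m handwheel '[[[0,0,-1.5],[-0.003,-0.017,0.001],0],[[0,0,-4],[-0.008,-0.047,0.004],0],[[0,0,-7],[-0.013,-0.082,0.007],0],[[0,0,-10],[-0.018,-0.117,0.010],0],[[0,0,-13],[-0.024,-0.152,0.013],0],[[0,0,-16],[-0.029,-0.184,0.016],0],[[0,0,-18],[-0.032,-0.207,0.018],0],[[0,0,-19],[-0.034,-0.217,0.0185],0]]'
python3 look.py
python3 - <<'E'
from k import *
delta([576,-198,110],197.2,0)
E
```

```text
time: 14.25
tool_pos: [645.6, 218.3, 290.4]
tcp_rot: [-3.14, 0.001, 2.895]
contact_force: [0.0, 0.0, -3.8]
grip_width: 15.7
finger_force: 30.0
time: 15.05
tool_pos: [623.9, -2.1, 272.5]
tcp_rot: [-3.138, 0.0, -3.056]
contact_force: [0.2, -0.2, -3.2]
grip_width: 16.0
finger_force: 30.0
lip [ -72.6 -234.   152.5] [-175.1    0.     0.2] q [-0.12  0.5   1.14 -0.    1.49 -1.78]
side 282 pot frame med [-13.7  11.   14.5] lo/hi [[-43.0, -22.0, 4.0], [13.0, 53.0, 23.0]] scoopframe x [-20.   7.  36.]
top 705 pot frame med [-7.5 10.9 13.5] lo/hi [[-38.0, -12.0, 8.0], [23.0, 34.0, 24.0]] scoopframe x [-29.   1.  31.]
turn [ -0.2  -0.  -12.4] shift [ 0.0647 -0.1913  0.1822]
```

The model lies flat at about (-8, 11) mm from the pot centre. Now I set the scoop down.

```bash

python3 -m handwheel '[[[0,0,-1],[0.005,-0.015,0.008],0],[[0,0,-3],[0.014,-0.042,0.03],0],[[0,0,-5],[0.025,-0.075,0.06],0],[[0,0,-7],[0.036,-0.108,0.09],0],[[0,0,-9],[0.047,-0.14,0.12],0],[[0,0,-11],[0.057,-0.17,0.15],0],[[0,0,-12],[0.063,-0.186,0.173],0],[[0,0,-12.4],[0.065,-0.191,0.182],0],[[0,0,-12.4],[0.065,-0.191,0.182],0]]'
python3 -m handwheel '[[[0,0,0],[0,0,0.007],0],[[0,0,0],[0,0,0.014],0],[[0,0,0],[0,0,0.02],0],[[0,0,0],[0,0,0.024],0],[[0,0,0],[0,0,0.026],0],[[0,0,0],[0,0,0.028],0],[[0,0,0],[0,0,0.029],0],[[0,0,0],[0,0,0.029],0]]'
```

```text
time: 16.05
tool_pos: [575.6, -195.6, 89.9]
tcp_rot: [-3.141, -0.003, -2.84]
contact_force: [0.0, -0.2, -2.3]
grip_width: 15.3
finger_force: 30.0
time: 16.85
tool_pos: [576.0, -196.4, 61.6]
tcp_rot: [-3.139, -0.001, -2.84]
contact_force: [0.2, -0.1, -2.2]
grip_width: 15.5
finger_force: 30.0
```

```bash

python3 -m handwheel '[[[0,0,0],[0,0,0.001],0],[[0,0,0],[0,0,0.0015],0],[[0,0,0],[0,0,0.0015],0]]'
```

```text
time: 17.15
tool_pos: [576.0, -196.5, 60.3]
tcp_rot: [-3.139, -0.001, -2.839]
contact_force: [-1.2, 0.3, -1.4]
grip_width: 15.4
finger_force: 30.0
```

```bash

python3 -m handwheel '[[[0,0,0],[0,0,0.0005],0],[[0,0,0],[0,0,0.0005],1],[[0,0,0],[0,0,0.0005],1],[[0,0,0],[0,0,0.0005],1],[[0,0,0],[0,0,0.0005],1],[[0,0,0],[0,0,0.0005],1],[[0,0,0],[0,0,0.0005],1],[[0,0,0],[0,0,0.0005],1],[[0,0,0],[0,0,0.0005],1],[[0,0,0],[0,0,0.0005],1]]'
python3 -m handwheel '[[[0,0,0],[0,0,-0.01],1],[[0,0,0],[0,0,-0.04],1],[[0,0,0],[0,0,-0.08],1],[[0,0,0],[0,0,-0.12],1],[[0,0,0],[0,0,-0.15],1],[[0,0,0],[0,0,-0.15],1],[[0,0,0],[0,0,-0.15],1],[[0,0,0],[0,0,-0.15],1]]'
python3 look.py
python3 - <<'E'
from h import *
t=snap("top","t9.png");w=capture("wrist");W=cloud(w);hsv=cv2.cvtColor(w["image"],cv2.COLOR_RGB2HSV)
bl=(hsv[...,0]>100)&(hsv[...,0]<130)&(hsv[...,1]>120)&(W[...,2]>75)&(W[...,2]<100)&(abs(W[...,1]+195)<100)
B=W[bl];print(len(B),np.percentile(B[:,2],[5,50,95]).round(1),np.linalg.lstsq(np.c_[B[:,:2],np.ones(len(B))],B[:,2],rcond=None)[0].round(3))
cv2.imwrite("pics/f.png",np.hstack([w["image"][:,:,::-1][:, ::1],]))
E
```

```text
time: 18.15
tool_pos: [576.0, -196.4, 59.6]
tcp_rot: [-3.139, -0.002, -2.839]
contact_force: [0.3, -0.0, 0.4]
grip_width: 83.2
finger_force: 0.0
time: 18.95
tool_pos: [575.4, -195.7, 208.5]
tcp_rot: [-3.141, -0.003, -2.839]
contact_force: [-0.5, -0.1, -0.2]
grip_width: 92.0
finger_force: 0.0
lip [-128.3 -440.8   88.8] [-162.7   -0.2    0. ] q [-0.45  0.51  1.31 -0.    1.33 -2.32]
side 296 pot frame med [-11.7  10.4  14.6] lo/hi [[-42.0, -22.0, 3.0], [18.0, 49.0, 24.0]] scoopframe x [-180. -152. -117.]
top 1148 pot frame med [-11.5  -0.2  13.3] lo/hi [[-43.0, -28.0, 5.0], [21.0, 32.0, 23.0]] scoopframe x [-181. -149. -116.]
2233 [86.1 87.4 88.6] [ 6.0000e-03 -1.4000e-02  8.1396e+01]
```

View pics/t9.png

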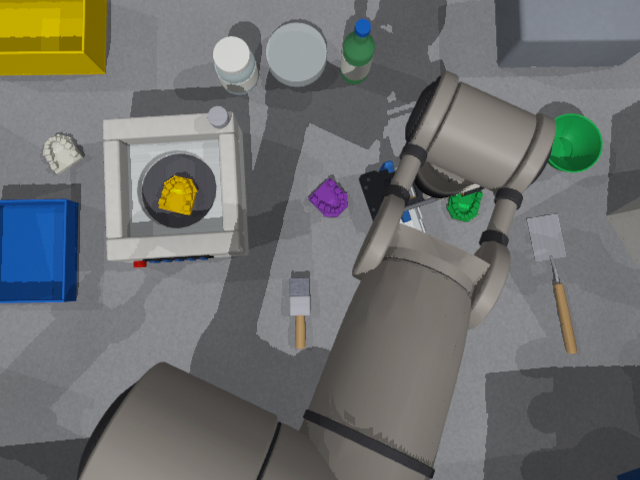

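The model lies flat, teeth up, in the pot at (178,195). The scoop stands level on the bench under the raised, open gripper, with its bar top at 87 mm.

```bash
python3 -c "from plant import close_job;print(close_job())"
```

```text
the job is handed in; nothing more can be done
None
```

I handed the job in at about 19 s of the 72 s: the model lies flat, teeth up, about 11 mm from the pot's centre, and the empty scoop stands upright on the bench with the gripper clear. The hand-in returned no verdict.

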